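# Attenuate the beam and hold its shutter half open

## Task

For the half-aperture reading, put exactly two of the four filter cells from the rack into the filter holder on the beam bench (any two of its slots, standing fully down), and leave the other two in the rack. Only when both are in, so that the detector is never lit unprotected, slide the spring-loaded shutter by its finger tab to half its travel so that it uncovers half the aperture, and finish while still holding it there against its spring. Do not move the other things on the table.

Things in the scene. Friction and masses are not known exactly. Their poses are not given: they have to be found in the camera images.
- bench: The beam bench, fixed to the table: 60 x 310 mm aluminium rail, its parts in line along its y: lamp barrel (y -148 to -90 mm, top 71 mm high), filter holder (y -22), shutter (y 80), detector head (y 115 to 151, top 67 mm high). Origin: centre of the rail's underside, on the table; x across the rail, z up. Its yaw is within 0.2 rad of the world's.
- holder (a point): Centre of the middle slot of the aluminium filter holder, on the beam axis, 50 mm above the table; axes as the bench's. Three slots at y = -30, 0 and +30 mm from here, each 12.6 mm wide along y, with rounded lead-ins and a V floor that centres a cell in x. A seated cell stands on edge, axis along y, its centre at this height (+- 1 mm).
- rack: White plastic filter rack, fixed, foot plate 52 x 138 mm. Origin: centre of its underside, on the table; z up. Four slots like the holder's at y = -45, -15, 15, 45 mm, each with a filter cell on edge, axis along the rack's y, centre 30 mm above the table. Its yaw is within 0.3 rad of the world's.
- rack_lug (a point): Centre of the rack, 30 mm above the table, level with the cells' centres. Lugs between the slots, here and at the holder: within 11.6 mm of the middle in x, tops 6.7 mm above the cells' centres. The V floor reaches 15 mm out in x, 11 mm below the centres. So fingers holding a cell across its diameter along x pass outside the lugs and above the V if the tips stay less than 9 mm below its centre.
- aperture (a point): Centre of the 30 mm round aperture in the shutter housing, on the beam axis, 50 mm above the table; axes as the bench's. The steel leaf between the two grey face plates covers it when shut and half covers it at half travel. The housing spans x -86 to +26 mm, 28 mm in y; its top ledge is 81.5 mm above the table.
- tab (a point): Centre of the shutter's black finger tab, a block 12 (x) x 20 (y) x 28 (z) mm, axes as the bench's; centre 107.5, top 121.5 mm above the table; it moves with the shutter. Below 93.5 mm lie its carriage, the guide rod and the coil spring, which runs to an end post 82 mm to the -x side. Pinch the tab along x or y, or push it, with fingertips above 94 mm.
- shutter (a joint): Shutter travel in m: 0 shut (the spring holds it), 0.040 fully open, sliding to the bench's -x. The spring pushes back with 3 N at the start, 8 N at half travel (0.020), 13 N fully open, and snaps it shut when let go. Three engraved lines beside the carriage mark shut, half and open for the line across the carriage.
- filter_a_mid (a point): Centre of a filter cell: a black ring, 31 mm outside diameter, 11 mm thick, with a 25 mm glass in it, about 25 g; z is its axis (level while it stands in a slot). The four cells are alike.
- filter_a: The same filter cell; this origin is the centre of one of its faces, 5.5 mm from its centre along z.
- filter_b_mid (a point): Centre of a filter cell: a black ring, 31 mm outside diameter, 11 mm thick, with a 25 mm glass in it, about 25 g; z is its axis (level while it stands in a slot). The four cells are alike.
- filter_b: The same filter cell; this origin is the centre of one of its faces, 5.5 mm from its centre along z.
- filter_c_mid (a point): Centre of a filter cell: a black ring, 31 mm outside diameter, 11 mm thick, with a 25 mm glass in it, about 25 g; z is its axis (level while it stands in a slot). The four cells are alike.
- filter_c: The same filter cell; this origin is the centre of one of its faces, 5.5 mm from its centre along z.
- filter_d_mid (a point): Centre of a filter cell: a black ring, 31 mm outside diameter, 11 mm thick, with a 25 mm glass in it, about 25 g; z is its axis (level while it stands in a slot). The four cells are alike.
- filter_d: The same filter cell; this origin is the centre of one of its faces, 5.5 mm from its centre along z.
- hex_key: Black L-shaped hex key, 31 x 76 x 5 mm, lying; bystander. Origin at the centre of its underside.
- optic_case: Clear hinged case with a mirror in it, 68 x 62 x 23 mm; bystander. Origin at the centre of its underside.
- screw_jar: Small white jar, 38 mm across, 48 mm high; bystander. Origin at the centre of its underside.
- swab_box: Slim white box, 18 x 85 x 12 mm, lying; bystander. Origin at the centre of its underside.
- ball_driver: Screwdriver-like ball driver with a stout handle, 164 mm long, lying; bystander. Origin at the centre of its underside.
- tweezers: Steel tweezers, 143 mm long, lying; bystander. Origin at the centre of its underside.

How it is judged:
By the outcome, as a careful person would: the job done as asked, in the order asked, and still so for the second after the job is handed in, while the arm keeps its last pose, push and grip.
It also fails if it takes over 61 s, if anything falls off the work surface, if the arm or the gripper's body presses on something with over 40 N, if the wrist force passes 120 N, or if a joint passes its speed limit or range.

## Robot

A 6-joint arm with a two-finger parallel gripper is mounted at the origin on a cart in front of the work surface, level with it; the furniture and walls round the work are solid. World frame = base frame: x ahead of the robot, y to its left, z up, the work surface at z = 0. Lengths are in m, angles in degrees, forces in N, time in s.
With the tool pointing down it reaches from about 0.375 to 0.9 m from the base axis. Payload 3.1 kg.
Tool frame: the origin (TCP) lies midway between the tips of the shut fingers; the grasp point (between the pads) lies 19 mm behind it; z points along the fingers, y is the line along which they close (so a half turn about z gives the same grasp; the last joint's range is limited). The gripper opens to 87 mm and grips with 3 to 60 N. Pads are 19 mm wide; open, the fingers measure 117 mm over their backs; the gripper's body (75 mm by 190 mm) begins 51 mm behind the grasp point.
Start: joints at [-86.488, 30.224, 82.088, -0, 67.689, -10.227], TCP at [0.148, -0.607, 0.223] pointing down, gripper open.
Joint ranges: [-176.69, 176.69], [-43.24, 126.21], [12.49, 139.97], [-82, 262], [0, 151.66], [-163.58, 163.58]. Speed limits (degrees/s): [159.86, 159.86, 180, 180, 180, 180].

## Interface

Orientations are given as a 3x3 rotation matrix whose columns are the frame's x, y, z axes.
In Python, from rig import bot, camrig gives the robot as it stands (bot), with the cameras (camrig).
- The arm moves only by the shell command python3 steer.py FILE, which reads ROWS from the file FILE. ROWS is a JSON list of rows, 1 to 20 of them, each an object with the fields sx, sy, sz (the shift in fractions of the full range, 1 being 1000 mm), drx, dry, drz (a rotation vector in normalised numbers (1 is 360 degrees)), finger_gap (the opening from 0.0 (shut) to 1.0 (fully open)); a field left out counts as zero (the opening has to be given); each row is the pose to reach, as a shift and turn from the pose commanded when the command began, along the tool's axes at that moment; what a row does not reach only later rows make up. A row lasts 1/10 s, in which the tool goes at most 0.05 m and 8.59 degrees, less where a joint would pass 70% of its speed; a pose out of reach is approached as far as the arm can. The fingers move at their own pace and stop on an object; the grip force is fixed at half the most. Time passes only in rows, so rows that do not move let the fingers close. It prints the time, the measured TCP pose, the force, the opening and the grip force at its end. Input that does not fit is refused with a message, and nothing moves.
- bot.read_state(): the state, without advancing time (a new reading comes with each control period).
- camrig.capture(name): name is "side" or "top" or "wrist"; returns a dict with "color" (400x640x3 uint8, red, green, blue), "K" (3x3 intrinsics, pixels), "view" (4x4, takes a point from world to camera coordinates); the wrist camera has in their place "mount" (4x4, takes a point from camera to tool coordinates, whose origin is the TCP and whose axes are the flange's). Camera axes: x right, y up, looking along -z (the intrinsics and any distortion apply to the point x, -y, -z); pixel columns grow to the right and rows downward; lengths in m; the calibration is good to about 2 mm. A picture is of the moment at which its call begins: read the wrist's pose just before it. There is no depth.
- bot.hand_in(): hands the job in; it is judged then, once.
The state is a dict: "time_s": time; "joint_positions": joint angles; "qvel": joint speeds; "tau": joint torques, N m; "position": TCP position; "tcp_rot": TCP orientation; "force": force on the tool from outside, world axes, zero at the start; "moment": the same for the moment, N m; "opening": opening from 0.0 (shut) to 1.0 (fully open); "grasp_force": force on a finger pad.
Only numpy, scipy, OpenCV 4.12 (cv2) and the standard library are available. Lean on these libraries where they do the work, as an engineer would, in place of code of your own. Each camera call takes 0.05 s, during which the arm holds its last target. There are 200 camera calls.

## Working session

There is one attempt and no reset: what is moved stays moved. The work goes in short steps, Python scripts to look and compute and a shell command to move; the robot and the scene stay as the last step left them, time stands still between calls to the robot, and variables do not carry over. Pictures are saved under pics/ and viewed, at most 10 in all, crops included, and the job is handed in when it is done.

```bash
ls; mkdir -p pics; python3 - <<'E'
from rig import bot, camrig
import cv2,numpy as np
for n in("side","top","wrist"):
    s=bot.read_state();c=camrig.capture(n)
    cv2.imwrite(f"pics/{n}0.png",c["color"][:,:,::-1]); np.savez(f"pics/{n}0.npz",**c)
    print(n,{k:np.round(v,4).tolist() for k,v in c.items() if k!="color"})
print({k:np.round(v,4).tolist() for k,v in s.items()})
E
```

```text
pics
rig.py
steer.py
side {'K': [[499.9848, 0.0, 316.3976], [0.0, 499.9848, 197.6663], [0.0, 0.0, 1.0]], 'view': [[0.9865, -0.1634, -0.0116, -0.5394], [0.0848, 0.4486, 0.8897, -0.0624], [-0.1402, -0.8786, 0.4564, -1.3043], [0.0, 0.0, 0.0, 1.0]]}
top {'K': [[496.0061, 0.0, 316.0333], [0.0, 496.0061, 195.2398], [0.0, 0.0, 1.0]], 'view': [[-0.0151, -0.9997, 0.0211, -0.1647], [0.9803, -0.0107, 0.1971, -0.5596], [-0.1968, 0.0237, 0.9801, -1.0776], [0.0, 0.0, 0.0, 1.0]]}
wrist {'K': [[341.8261, 0.0, 318.1572], [0.0, 341.8261, 200.1526], [0.0, 0.0, 1.0]], 'mount': [[-0.0009, 0.9552, 0.2958, 0.0822], [1.0, 0.0005, 0.0015, 0.0011], [0.0013, 0.2958, -0.9552, -0.1626], [0.0, 0.0, 0.0, 1.0]]}
{'time_s': 0.1, 'joint_positions': [-86.4898, 30.2739, 82.1484, -0.0012, 67.6894, -10.2264], 'qvel': [0.0632, -0.1137, -0.1453, -0.0298, 0.0158, -0.0669], 'tau': [-0.001, -44.0987, -17.7151, 0.0636, 0.0534, -0.0], 'position': [0.1484, -0.6065, 0.2217], 'tcp_rot': [[0.9714, 0.2375, -0.0001], [0.2375, -0.9714, 0.0019], [0.0003, -0.0019, -1.0]], 'force': [-0.2309, -1.1137, 0.3529], 'moment': [0.0044, 0.031, 0.0022], 'grasp_force': 0.0, 'opening': 0.9987}
```

View pics/top0.png

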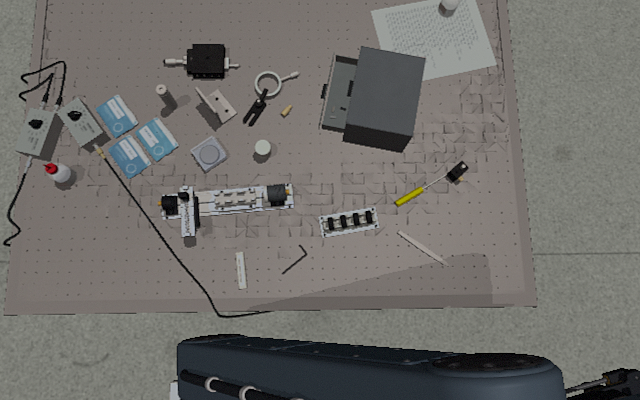

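View pics/side0.png

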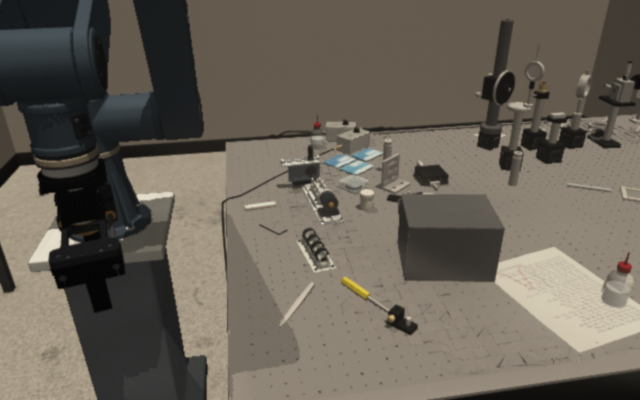

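The top view shows the rack at about (349,221) with four dark cells. The bench runs from (160,205) to (293,195), with the detector and shutter on the left and the lamp on the right, and the shutter tab is near (183,197). The side view is consistent with this.

```bash
cat > h.py <<'E'
import numpy as np, cv2
from rig import bot, camrig
def cam(n):
    s=bot.read_state(); c=camrig.capture(n); K=c["K"]
    if n=="wrist":
        T=np.eye(4);T[:3,:3]=s["tcp_rot"];T[:3,3]=s["position"];W=T@c["mount"]
    else: W=np.linalg.inv(c["view"])
    return c["color"],K,W
def ray(K,W,u,v):
    d=np.array([(u-K[0,2])/K[0,0],-(v-K[1,2])/K[1,1],-1.]); return W[:3,3],W[:3,:3]@d
def onplane(K,W,u,v,z):
    o,d=ray(K,W,u,v); return o+d*(z-o[2])/d[2]
def proj(K,W,p):
    q=np.linalg.inv(W)@np.append(p,1); return np.array([K[0,2]-K[0,0]*q[0]/q[2],K[1,2]+K[1,1]*q[1]/q[2]])
def tri(obs): # list of (K,W,u,v)
    A=np.zeros((3,3));b=np.zeros(3)
    for K,W,u,v in obs:
        o,d=ray(K,W,u,v);d=d/np.linalg.norm(d);P=np.eye(3)-np.outer(d,d);A+=P;b+=P@o
    p=np.linalg.solve(A,b)
    return p,[np.linalg.norm(np.cross(p-ray(*q)[0],ray(*q)[1]/np.linalg.norm(ray(*q)[1]))) for q in obs]
def intool(v): # world vector -> tool axes (measured)
    return np.array(bot.read_state()["tcp_rot"]).T@np.asarray(v)
E
python3 - <<'E'
from h import *
c=np.load("pics/top0.npz");W=np.linalg.inv(c["view"]);K=c["K"]
for n,u,v,z in[("rack",349,221,.03),("benchL",161,206,.0),("benchR",293,195,0.),("tab",183,197,.1215),("jar",262,148,.04),("case",209,152,.02)]:print(n,onplane(K,W,u,v,z).round(3))
E
```

```text
rack [ 0.501 -0.248  0.03 ]
benchL [0.547 0.196 0.   ]
benchR [ 0.57  -0.118  0.   ]
tab [0.544 0.115 0.121]
jar [ 0.676 -0.046  0.04 ]
case [0.673 0.082 0.02 ]
```

The manual's scale: turns go in shares of 360 degrees. Converting my numbers, -81 degrees is -0.225.

```bash
echo '[{"sx":0.42,"sy":-0.37,"drz":-0.225,"finger_gap":1},{"sx":0.42,"sy":-0.37,"drz":-0.225,"finger_gap":1},{"sx":0.42,"sy":-0.37,"drz":-0.225,"finger_gap":1},{"sx":0.42,"sy":-0.37,"drz":-0.225,"finger_gap":1},{"sx":0.42,"sy":-0.37,"drz":-0.225,"finger_gap":1},{"sx":0.42,"sy":-0.37,"drz":-0.225,"finger_gap":1},{"sx":0.42,"sy":-0.37,"drz":-0.225,"finger_gap":1},{"sx":0.42,"sy":-0.37,"drz":-0.225,"finger_gap":1},{"sx":0.42,"sy":-0.37,"drz":-0.225,"finger_gap":1},{"sx":0.42,"sy":-0.37,"drz":-0.225,"finger_gap":1},{"sx":0.42,"sy":-0.37,"drz":-0.225,"finger_gap":1},{"sx":0.42,"sy":-0.37,"drz":-0.225,"finger_gap":0.6},{"sx":0.42,"sy":-0.37,"drz":-0.225,"finger_gap":0.6},{"sx":0.42,"sy":-0.37,"drz":-0.225,"finger_gap":0.6},{"sx":0.42,"sy":-0.37,"drz":-0.225,"finger_gap":0.6}]' > rows.txt && python3 steer.py rows.txt
python3 - <<'E'
from h import *
im,K,W=cam("wrist");cv2.imwrite("pics/w1.png",im[:,:,::-1]);np.savez("pics/w1.npz",im=im,K=K,W=W)
s=bot.read_state();print(s["position"],np.round(s["tcp_rot"],3),s["time_s"])
E
```

```text
time_s: 1.65
position: [0.4678, -0.1493, 0.2224]
tcp_rot: [[-0.08, 0.997, -0.001], [0.997, 0.08, -0.0], [-0.0, -0.001, -1.0]]
force: [0.6, -0.4, -0.2]
opening: 0.719
grasp_force: 0.0
[ 0.46782339 -0.14940803  0.22248219] [[-0.08   0.997 -0.   ]
 [ 0.997  0.08  -0.   ]
 [-0.    -0.    -1.   ]] 1.7
```

View pics/w1.png

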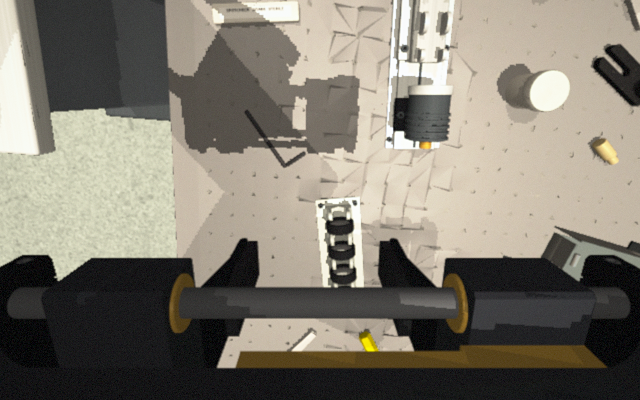

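The wrist image shows the rack with three cells visible at about (340,220), (340,243) and (341,268), and the lamp end of the bench at (430,110). The lower part is hidden by the gripper. I'll shift to get two clear views of the bench and two of the rack.

```bash
cat > snap.py <<'E'
import sys
from h import *
n=sys.argv[1];im,K,W=cam("wrist");cv2.imwrite(f"pics/{n}.png",im[:,:,::-1]);np.savez(f"pics/{n}.npz",im=im,K=K,W=W)
E
echo '[{"sx":0.05,"sy":0.03,"finger_gap":0.6},{"sx":0.1,"sy":0.06,"finger_gap":0.6},{"sx":0.1,"sy":0.06,"finger_gap":0.6},{"sx":0.1,"sy":0.06,"finger_gap":0.6},{"sx":0.1,"sy":0.06,"finger_gap":0.6}]' > rows.txt && python3 steer.py rows.txt | head -2; python3 snap.py b1
echo '[{"sx":0.05,"finger_gap":0.6},{"sx":0.1,"finger_gap":0.6},{"sx":0.1,"finger_gap":0.6},{"sx":0.1,"finger_gap":0.6},{"sx":0.1,"finger_gap":0.6}]' > rows.txt && python3 steer.py rows.txt| head -2; python3 snap.py b2
echo '[{"sx":-0.05,"sy":-0.01,"finger_gap":0.6},{"sx":-0.1,"sy":-0.02,"finger_gap":0.6},{"sx":-0.15,"sy":-0.03,"finger_gap":0.6},{"sx":-0.2,"sy":-0.05,"finger_gap":0.6},{"sx":-0.25,"sy":-0.06,"finger_gap":0.6},{"sx":-0.3,"sy":-0.06,"finger_gap":0.6},{"sx":-0.3,"sy":-0.06,"finger_gap":0.6},{"sx":-0.3,"sy":-0.06,"finger_gap":0.6},{"sx":-0.3,"sy":-0.06,"finger_gap":0.6}]' > rows.txt && python3 steer.py rows.txt| head -2; python3 snap.py r1
echo '[{"sx":-0.05,"finger_gap":0.6},{"sx":-0.08,"finger_gap":0.6},{"sx":-0.08,"finger_gap":0.6},{"sx":-0.08,"finger_gap":0.6},{"sx":-0.08,"finger_gap":0.6}]' > rows.txt && python3 steer.py rows.txt| head -2; python3 snap.py r2
python3 -c "
import cv2,numpy as np
r=[cv2.imread(f'pics/{n}.png') for n in('b1','b2','r1','r2')]
cv2.imwrite('pics/mb.png',np.hstack([r[0][:300,270:670],r[1][:300,270:670]]))
cv2.imwrite('pics/mr.png',np.vstack([cv2.resize(x[20:260,200:520],None,fx=1.25,fy=1.25) for x in r[2:]]))
"
```

```text
time_s: 2.2
position: [0.5197, -0.0444, 0.2224]
time_s: 2.75
position: [0.5121, 0.0546, 0.2227]
time_s: 3.7
position: [0.4759, -0.2473, 0.2222]
time_s: 4.25
position: [0.4832, -0.3249, 0.2223]
```

View pics/mb.png

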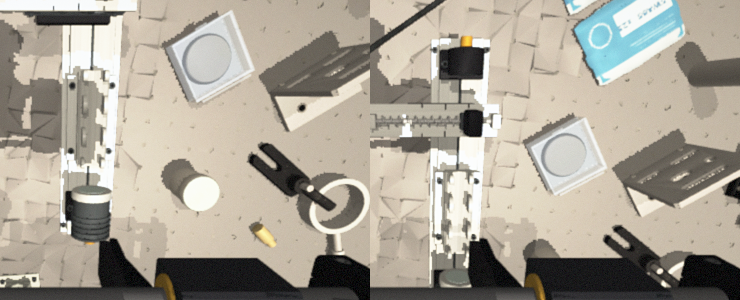

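View pics/mr.png

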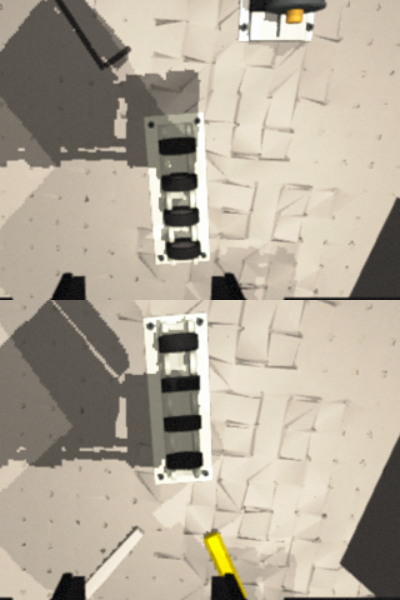

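Rack view: the four cells are clear in both pictures (r1 about (342,137), (343,165), (345,191), (346,218); r2 about (342,54), (346,86), (346,118), (347,148)). Bench view: the holder in b1 is at about (355,115), and the tab in b2 is at (373,122).

```bash
cat > rack.py <<'E'
from h import *
seeds={"r1":[(342,137),(343,165),(345,191),(346,218)],"r2":[(342,54),(346,86),(346,118),(347,148)]}
O={}
for n in seeds:
    D=np.load(f"pics/{n}.npz");K,W=D["K"],D["W"];g=D["im"].max(2)
    m=(g<45).astype(np.uint8)
    _,L,S,C=cv2.connectedComponentsWithStats(m)
    for i,(u,v) in enumerate(seeds[n]):
        l=np.bincount(L[v-5:v+6,u-5:u+6].ravel(),minlength=2)[1:].argmax()+1
        x,y,w,h,a=S[l];print(n,i,x,y,w,h,a,C[l].round(1))
        O.setdefault(i,[]).append((K,W,*(C[l]+0.0)))
P=[]
for i in O:
    p,e=tri(O[i]);P.append(p);print(i,p.round(4),np.round(e,4))
P=np.array(P);d=P[0]-P[3];print("len/3",np.linalg.norm(d[:2])/3,"yaw",np.degrees(np.arctan2(-d[0],d[1])))
E
python3 rack.py
python3 -c "
import cv2,numpy as np
a=cv2.imread('pics/b1.png')[55:175,320:390];b=cv2.imread('pics/b2.png')[25:145,325:415]
f=lambda i:cv2.resize(i,None,fx=5,fy=5,interpolation=cv2.INTER_CUBIC)
cv2.imwrite('pics/z1.png',np.hstack([f(a),f(b)]))"
```

```text
r1 0 327 130 29 14 355 [341.3 136.4]
r1 1 329 158 28 15 318 [342.6 164.8]
r1 2 338 185 20 14 102 [350.5 189.8]
r1 3 333 213 28 14 216 [345.4 220.8]
r2 0 327 47 31 15 266 [340.9  54.5]
r2 1 329 81 30 13 309 [343.7  86.8]
r2 2 331 112 29 13 326 [345.4 118.3]
r2 3 333 142 29 13 342 [346.8 148. ]
0 [ 0.4962 -0.2055  0.0301] [0.0007 0.0007]
1 [ 0.5012 -0.2347  0.0305] [0.0001 0.0001]
2 [ 0.5104 -0.2647  0.0188] [0.0033 0.0033]
3 [ 0.5095 -0.2928  0.0415] [0.0002 0.0002]
len/3 0.029438894255786944 yaw 8.715745479275421
```

View pics/z1.png

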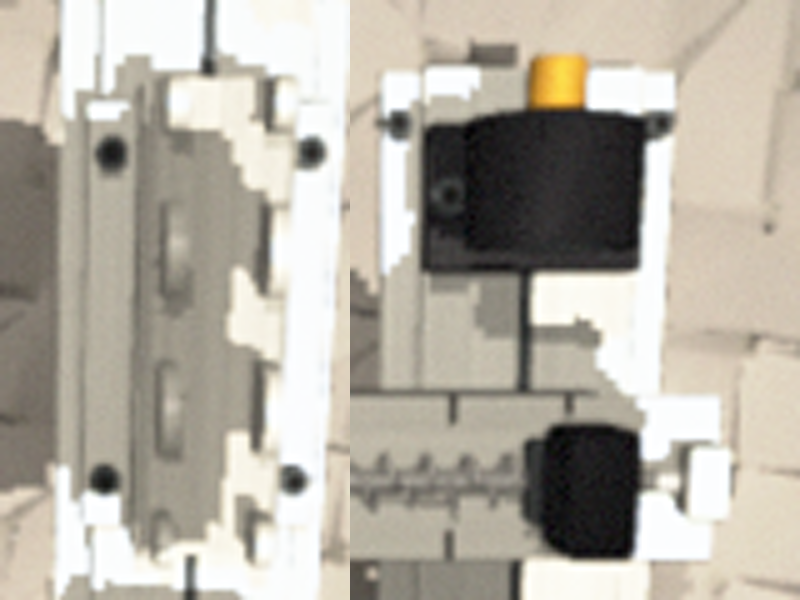

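```bash
cat > meas.py <<'E'
from h import *
L=lambda n:np.load(f"pics/{n}.npz")
# rack cells, closed masks
seeds={"r1":[(342,137),(343,165),(345,191),(346,218)],"r2":[(342,54),(346,86),(346,118),(347,148)]}
O={}
for n in seeds:
    D=L(n);K,W=D["K"],D["W"];g=D["im"].max(2)
    for i,(u,v) in enumerate(seeds[n]):
        w=g[v-11:v+12,u-20:u+21]<80
        w=cv2.morphologyEx(w.astype(np.uint8),cv2.MORPH_OPEN,np.ones((3,3)))
        _,Lb,S,C=cv2.connectedComponentsWithStats(w);l=S[1:,4].argmax()+1
        c=cv2.minAreaRect(cv2.findContours((Lb==l).astype(np.uint8),0,1)[0][0])
        uv=np.array(c[0])+[u-20,v-11]
        print(n,i,uv.round(1),np.round(c[1],1),round(c[2],1),onplane(K,W,*uv,.03).round(4))
        O.setdefault(i,[]).append((K,W,*uv))
P=[]
for i in O:
    p,e=tri(O[i]);P.append(p);print(i,p.round(4),np.round(e[0],4))
P=np.array(P);d=P[0]-P[3];print("pitch",np.linalg.norm(d[:2])/3,"yaw",np.degrees(np.arctan2(-d[0],d[1])),"mean",P.mean(0))
# screws
def dark(n,u,v,r=6):
    D=L(n);g=D["im"].max(2).astype(float);u,v=int(round(u)),int(round(v))
    w=g[v-r:v+r+1,u-r:u+r+1];m=w<90
    _,Lb,S,C=cv2.connectedComponentsWithStats(m.astype(np.uint8))
    if len(S)<2:return None
    l=min(range(1,len(S)),key=lambda k:np.hypot(*(C[k]-r)) if S[k,4]>4 else 99)
    return C[l]+[u-r,v-r],S[l,4]
b1,b2=L("b1"),L("b2");Q=[]
for u,v in[(342.2,85.6),(382.2,85.4),(340.8,151),(378.6,151)]:
    a=dark("b1",u,v);q=proj(b2["K"],b2["W"],onplane(b1["K"],b1["W"],*a[0],.015));b=dark("b2",*q,8)
    p,e=tri([(b1["K"],b1["W"],*a[0]),(b2["K"],b2["W"],*b[0])]);Q.append(p)
    print(a,q.round(1),b,p.round(4),np.round(e[0],4))
Q=np.array(Q);print("holder",Q.mean(0).round(4))
for s,t in[(0,2),(1,3)]:
    d=Q[s]-Q[t];print("yaw",np.degrees(np.arctan2(-d[0],d[1])),np.linalg.norm(d))
for s,t in[(1,0),(3,2)]:
    d=Q[s]-Q[t];print("yawx",np.degrees(np.arctan2(d[1],d[0])),np.linalg.norm(d))
for u,v in[(335,50),(386.4,50)]:
    a=dark("b2",u,v,4);print("det",a,onplane(b2["K"],b2["W"],*a[0],Q[:,2].mean()).round(4))
E
python3 meas.py
```

```text
r1 0 [341.  136.5] [13. 28.] 90.0 [ 0.4965 -0.2056  0.03  ]
r1 1 [342.5 165. ] [14. 27.] 90.0 [ 0.5011 -0.235   0.03  ]
r1 2 [344.5 192.5] [15. 27.] 90.0 [ 0.5062 -0.2647  0.03  ]
r1 3 [346.  218.5] [17. 26.] 90.0 [ 0.511  -0.2943  0.03  ]
r2 0 [341.9  53.7] [14.3 31.1] 84.8 [ 0.4965 -0.2048  0.03  ]
r2 1 [343.5  86.6] [12.1 29.7] 86.2 [ 0.5011 -0.2345  0.03  ]
r2 2 [345.5 118.3] [12.7 29.7] 85.9 [ 0.5063 -0.2646  0.03  ]
r2 3 [347. 148.] [14. 28.] 90.0 [ 0.5111 -0.2943  0.03  ]
0 [ 0.4963 -0.2052  0.0334] 0.0
1 [ 0.5009 -0.2346  0.0321] 0.0
2 [ 0.5063 -0.2646  0.0305] 0.0001
3 [ 0.5111 -0.2944  0.0296] 0.0001
pitch 0.030143072695366344 yaw 9.415446121739206 mean [ 0.50363551 -0.24969738  0.03140055]
(array([341.88888889,  85.48148148]), np.int32(27)) [339.5 179.5] (array([339. , 181.5]), np.int32(6)) [0.5365 0.0466 0.0235] 0.0002
(array([381.81818182,  84.81818182]), np.int32(11)) [376.3 178.9] (array([375.88888889, 180.77777778]), np.int32(9)) [0.5765 0.0505 0.023 ] 0.0002
(array([340.38095238, 150.28571429]), np.int32(21)) [338.3 234.9] (array([338.36842105, 236.42105263]), np.int32(19)) [ 0.5419 -0.0184  0.0221] 0.0001
(array([378.5, 151. ]), np.int32(8)) [373.6 235.4] (array([373. , 236.5]), np.int32(12)) [ 0.5824 -0.0162  0.02  ] 0.0003
holder [0.5593 0.0156 0.0222]
yaw 4.76202802420011 0.06531458590447452
yaw 5.091778990682738 0.06708390750541415
yawx 5.556567213474794 0.04016919042294289
yawx 3.1230893341040877 0.04061932303685108
det (array([334.11111111,  49.33333333]), np.int32(9)) [0.5186 0.1784 0.0222]
det (array([384.30769231,  50.57692308]), np.int32(26)) [0.5677 0.1812 0.0222]
```

The rack fits well: pitch 30.1 mm, height about 31 mm, yaw 9.4°, centre (0.5037, −0.2497). I'll pick cell 0 first, at (0.4964, −0.2052).

```bash
cat > go.py <<'E'
import sys
from h import *
x,y,z,yaw=map(float,sys.argv[1:5])  # yaw of tool y
s=bot.read_state();R=np.array(s["tcp_rot"]);cur=np.degrees(np.arctan2(R[1,1],R[0,1]))
print("shift",(R.T@(np.array([x,y,z])-s["position"])).round(4),"rz",round(cur-yaw,2),"pos",np.round(s["position"],4),"open",round(s["opening"],3),"t",s["time_s"],"tilt",np.round(R[2],4))
E
python3 go.py .4964 -.2052 .08 9.4
```

```text
shift [0.1181 0.0233 0.1426] rz -4.55 pos [ 0.4833 -0.3251  0.2224] open 0.598 t 4.3 tilt [ 1.4e-03 -8.0e-04 -1.0e+00]
```

Scaled: -4.55 degrees is -0.0126.

```bash
echo '[{"sx":0.04,"sy":0.01,"sz":0.03,"drz":-0.0056,"finger_gap":0.6},{"sx":0.08,"sy":0.0233,"sz":0.07,"drz":-0.0126,"finger_gap":0.6},{"sx":0.118,"sy":0.0233,"sz":0.1,"drz":-0.0126,"finger_gap":0.6},{"sx":0.118,"sy":0.0233,"sz":0.1426,"drz":-0.0126,"finger_gap":0.6},{"sx":0.118,"sy":0.0233,"sz":0.1426,"drz":-0.0126,"finger_gap":0.6},{"sx":0.118,"sy":0.0233,"sz":0.1426,"drz":-0.0126,"finger_gap":0.6},{"sx":0.118,"sy":0.0233,"sz":0.1426,"drz":-0.0126,"finger_gap":0.6}]' > rows.txt && python3 steer.py rows.txt ; python3 go.py .4964 -.2052 .0232 9.4
```

```text
time_s: 5.0
position: [0.4988, -0.2093, 0.0823]
tcp_rot: [[-0.161, 0.987, 0.004], [0.987, 0.161, -0.003], [-0.004, 0.004, -1.0]]
force: [-0.2, 0.2, -0.3]
opening: 0.597
grasp_force: 0.0
shift [ 0.0047 -0.0019  0.0591] rz -0.12 pos [ 0.4988 -0.2093  0.0823] open 0.597 t 5.0 tilt [-0.0037  0.0038 -1.    ]
```

```bash
echo '[{"sz":0.02,"finger_gap":0.6},{"sz":0.025,"finger_gap":0.6},{"sz":0.025,"finger_gap":0.6},{"sz":0.025,"finger_gap":0.6}]' > rows.txt && python3 steer.py rows.txt |head -2; python3 go.py .4964 -.2052 .0232 9.4
```

```text
time_s: 5.4
position: [0.4976, -0.2087, 0.0564]
shift [ 0.0037 -0.0007  0.0332] rz -0.14 pos [ 0.4976 -0.2087  0.0564] open 0.597 t 5.4 tilt [-0.0018  0.0019 -1.    ]
```

```bash
echo '[{"sx":0.0037,"sy":-0.0007,"sz":0.01,"finger_gap":0.6},{"sx":0.0037,"sy":-0.0007,"sz":0.02,"finger_gap":0.6},{"sx":0.0037,"sy":-0.0007,"sz":0.03,"finger_gap":0.6},{"sx":0.0037,"sy":-0.0007,"sz":0.033,"finger_gap":0.6},{"sx":0.0037,"sy":-0.0007,"sz":0.033,"finger_gap":0.6},{"sx":0.0037,"sy":-0.0007,"sz":0.033,"finger_gap":0.6}]' > rows.txt && python3 steer.py rows.txt ; python3 go.py .4964 -.2052 .0232 9.4
```

```text
time_s: 6.0
position: [0.4956, -0.2043, 0.0217]
tcp_rot: [[-0.161, 0.987, -0.0], [0.987, 0.161, 0.0], [0.0, -0.0, -1.0]]
force: [-0.9, -0.4, 0.2]
opening: 0.603
grasp_force: 0.0
shift [-0.0011  0.0006 -0.0015] rz -0.11 pos [ 0.4956 -0.2043  0.0217] open 0.603 t 6.0 tilt [ 2.e-04 -2.e-04 -1.e+00]
```

```bash
echo '[{"sx":-0.001,"sy":0.0006,"sz":-0.0015,"finger_gap":0.6},{"sx":-0.001,"sy":0.0006,"sz":-0.0015,"finger_gap":0.3},{"sx":-0.001,"sy":0.0006,"sz":-0.0015,"finger_gap":0.3},{"sx":-0.001,"sy":0.0006,"sz":-0.0015,"finger_gap":0.2},{"sx":-0.001,"sy":0.0006,"sz":-0.0015,"finger_gap":0.2},{"sx":-0.001,"sy":0.0006,"sz":-0.0015,"finger_gap":0.2},{"sx":-0.001,"sy":0.0006,"sz":-0.0015,"finger_gap":0.2},{"sx":-0.001,"sy":0.0006,"sz":-0.0015,"finger_gap":0.2}]' > rows.txt && python3 steer.py rows.txt ; python3 go.py .4964 -.2052 .0232 9.4
```

```text
time_s: 6.8
position: [0.4963, -0.2051, 0.0236]
tcp_rot: [[-0.161, 0.987, -0.0], [0.987, 0.161, 0.0], [0.0, -0.0, -1.0]]
force: [-0.6, -0.5, 2.4]
opening: 0.339
grasp_force: 30.0
shift [-0.0001  0.0001  0.0004] rz -0.11 pos [ 0.4963 -0.2051  0.0236] open 0.339 t 6.8 tilt [ 0.e+00 -2.e-04 -1.e+00]
```

```bash
echo '[{"sz":-0.02,"finger_gap":0.2},{"sz":-0.05,"finger_gap":0.2},{"sz":-0.09,"finger_gap":0.2},{"sz":-0.11,"finger_gap":0.2},{"sz":-0.11,"finger_gap":0.2}]' > rows.txt && python3 steer.py rows.txt ; python3 go.py .565 -.06 .13 4.9
```

```text
time_s: 7.3
position: [0.4984, -0.2063, 0.1363]
tcp_rot: [[-0.161, 0.987, 0.006], [0.987, 0.161, -0.004], [-0.005, 0.005, -1.0]]
force: [0.2, -0.5, -0.4]
opening: 0.348
grasp_force: 30.0
shift [0.1336 0.0893 0.0061] rz 4.39 pos [ 0.4984 -0.2063  0.1363] open 0.348 t 7.3 tilt [-0.0047  0.0053 -1.    ]
```

Scaled: 4.4 degrees is 0.0122.

```bash
echo '[{"sx":0.04,"sy":0.03,"drz":0.0056,"finger_gap":0.2},{"sx":0.08,"sy":0.06,"drz":0.0122,"finger_gap":0.2},{"sx":0.12,"sy":0.08,"drz":0.0122,"finger_gap":0.2},{"sx":0.134,"sy":0.09,"drz":0.0122,"finger_gap":0.2},{"sx":0.134,"sy":0.09,"drz":0.0122,"finger_gap":0.2},{"sx":0.134,"sy":0.09,"drz":0.0122,"finger_gap":0.2},{"sx":0.134,"sy":0.09,"drz":0.0122,"finger_gap":0.2}]' > rows.txt && python3 steer.py rows.txt |head -2; python3 snap.py h1
echo '[{"sx":0.03,"finger_gap":0.2},{"sx":0.05,"finger_gap":0.2},{"sx":0.05,"finger_gap":0.2},{"sx":0.05,"finger_gap":0.2},{"sx":0.05,"finger_gap":0.2}]' > rows.txt && python3 steer.py rows.txt |head -2; python3 snap.py h2
python3 -c "
import cv2,numpy as np
a=cv2.imread('pics/h1.png')[0:240,240:440];b=cv2.imread('pics/h2.png')[40:280,240:440]
f=lambda i:cv2.resize(i,None,fx=2,fy=2.5,interpolation=cv2.INTER_CUBIC)
cv2.imwrite('pics/z2.png',np.hstack([f(a),f(b)]))"
```

```text
time_s: 8.0
position: [0.5628, -0.0592, 0.1326]
time_s: 8.55
position: [0.5596, -0.0099, 0.1335]
```

View pics/z2.png

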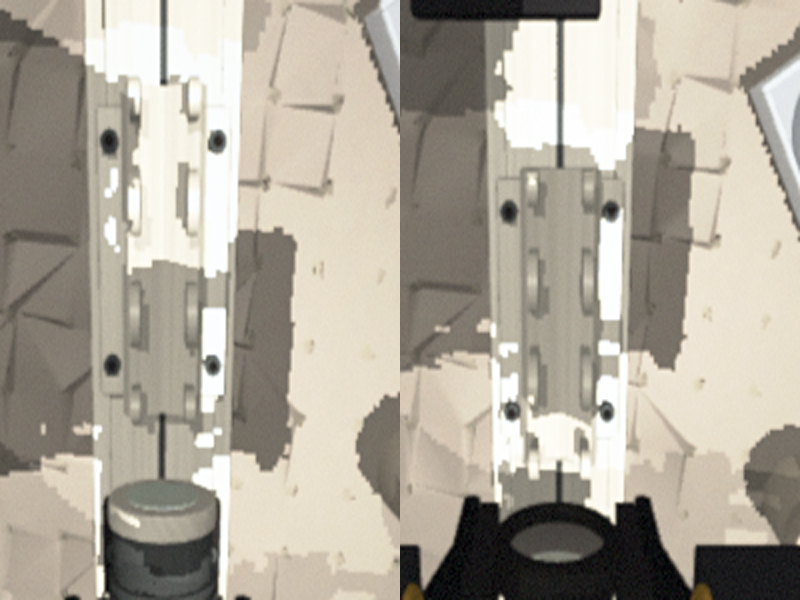

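Both views show the holder with its four base screws (h1 about (294,56), (348,56), (296,146), (346,146); h2 about (294,124), (345,124), (296,204), (343,204)). The lug pairs sit symmetrically about them, and the cell is held upright between the fingers.

```bash
cat > hold.py <<'E'
from h import *
L=lambda n:np.load(f"pics/{n}.npz")
def dark(D,u,v,r=6):
    g=D["im"].max(2).astype(float);u,v=int(round(u)),int(round(v));w=g[v-r:v+r+1,u-r:u+r+1]
    k=np.clip(95-w,0,None);yy,xx=np.mgrid[-r:r+1,-r:r+1];k[np.hypot(xx,yy)>r]=0
    return np.array([u+(k*xx).sum()/k.sum(),v+(k*yy).sum()/k.sum()])
A,B=L("h1"),L("h2");Q=[]
for a,b in zip([(294.5,56.4),(348.5,56.4),(296,146),(346,146.4)],[(294.5,124.4),(345.5,124.4),(296,204.4),(343,204.4)]):
    a,b=dark(A,*a),dark(B,*b);p,e=tri([(A["K"],A["W"],*a),(B["K"],B["W"],*b)]);Q.append(p);print(a.round(1),b.round(1),p.round(4),e[0].round(5))
Q=np.array(Q);print("holder",Q.mean(0).round(4))
yaw=lambda d:np.degrees(np.arctan2(-d[0],d[1]))
print("yaw",yaw(Q[0]-Q[2]),yaw(Q[1]-Q[3]),"yawx",[np.degrees(np.arctan2(d[1],d[0])) for d in(Q[1]-Q[0],Q[3]-Q[2])])
print("lug mid",tri([(A["K"],A["W"],321.5,102.6),(B["K"],B["W"],320,171.6)]))
for n,D,u,v in[("h1",A,321.5,102.6),("h2",B,320,171.6)]:print(n,onplane(D["K"],D["W"],u,v,.0567).round(4))
for u,v in [(.0,0)]:pass
for vv in (100,200,313,405): print("lug h1",onplane(A["K"],A["W"],321.5,vv/2.5,.0567).round(4))
for vv in (190,280,377,450): print("lug h2",onplane(B["K"],B["W"],320,40+vv/2.5,.0567).round(4))
E
python3 hold.py; python3 go.py .5593 .0156 .09 4.9
```

```text
[294.1  56.2] [294.  124.4] [0.5367 0.0468 0.0231] 2e-05
[348.6  55.9] [344.9 123.4] [0.5767 0.0506 0.0201] 0.0002
[295.6 145.7] [295.2 204.6] [ 0.5419 -0.0187  0.0239] 0.00011
[346.1 146.2] [343.  204.8] [ 0.5819 -0.016   0.0224] 0.00013
holder [0.5593 0.0157 0.0224]
yaw 4.600634178078964 4.49613894169232 yawx [np.float64(5.469807993439808), np.float64(3.8739083568521124)]
lug mid (array([0.55947493, 0.01613041, 0.04713252]), [np.float64(5.8019206452018365e-05), np.float64(5.801920645196177e-05)])
h1 [0.5593 0.0163 0.0567]
h2 [0.5593 0.0182 0.0567]
lug h1 [0.556  0.0546 0.0567]
lug h1 [0.5581 0.0306 0.0567]
lug h1 [0.5606 0.0015 0.0567]
lug h1 [ 0.5628 -0.0239  0.0567]
lug h2 [0.556  0.0567 0.0567]
lug h2 [0.5581 0.0322 0.0567]
lug h2 [0.5605 0.004  0.0567]
lug h2 [ 0.5624 -0.0185  0.0567]
shift [0.0254 0.0018 0.0435] rz -0.1 pos [ 0.5596 -0.0099  0.1335] open 0.344 t 8.6 tilt [-4.e-04  4.e-04 -1.e+00]
```

Scaled: 0.2 degrees is 0.0006.

```bash
python3 go.py .5617 -.0142 .085 4.6; echo '[{"sx":-0.0045,"sy":0.0017,"sz":0.02,"drz":0.0006,"finger_gap":0.2},{"sx":-0.0045,"sy":0.0017,"sz":0.0485,"drz":0.0006,"finger_gap":0.2},{"sx":-0.0045,"sy":0.0017,"sz":0.0485,"drz":0.0006,"finger_gap":0.2},{"sx":-0.0045,"sy":0.0017,"sz":0.0485,"drz":0.0006,"finger_gap":0.2},{"sx":-0.0045,"sy":0.0017,"sz":0.0485,"drz":0.0006,"finger_gap":0.2},{"sx":-0.0045,"sy":0.0017,"sz":0.0485,"drz":0.0006,"finger_gap":0.2},{"sx":-0.0045,"sy":0.0017,"sz":0.0485,"drz":0.0006,"finger_gap":0.2}]' > rows.txt && python3 steer.py rows.txt |head -5; python3 go.py .5617 -.0142 .0572 4.6
```

```text
shift [-0.0045  0.0017  0.0485] rz 0.2 pos [ 0.5596 -0.0099  0.1335] open 0.344 t 8.6 tilt [-4.e-04  4.e-04 -1.e+00]
time_s: 9.3
position: [0.562, -0.013, 0.086]
tcp_rot: [[-0.082, 0.997, 0.002], [0.997, 0.082, -0.0], [-0.001, 0.002, -1.0]]
force: [0.2, -0.3, -0.9]
opening: 0.343
shift [-0.0012 -0.0005  0.0288] rz 0.1 pos [ 0.562 -0.013  0.086] open 0.343 t 9.3 tilt [-6.0e-04  1.9e-03 -1.0e+00]
```

Scaled: 0.1 degrees is 0.0003.

```bash
echo '[{"sx":-0.001,"sy":-0.0004,"sz":0.006,"drz":0.0003,"finger_gap":0.2},{"sx":-0.001,"sy":-0.0004,"sz":0.012,"drz":0.0003,"finger_gap":0.2},{"sx":-0.001,"sy":-0.0004,"sz":0.012,"drz":0.0003,"finger_gap":0.2},{"sx":-0.001,"sy":-0.0004,"sz":0.012,"drz":0.0003,"finger_gap":0.2}]' > rows.txt && python3 steer.py rows.txt |sed -n 2,5p; python3 go.py .5617 -.0142 .0572 4.6
```

```text
position: [0.5608, -0.0138, 0.0725]
tcp_rot: [[-0.08, 0.997, -0.001], [0.997, 0.08, 0.0], [0.0, -0.001, -1.0]]
force: [-1.0, -0.1, -1.2]
opening: 0.342
shift [-0.0004  0.0009  0.0153] rz -0.01 pos [ 0.5608 -0.0138  0.0725] open 0.342 t 9.7 tilt [ 3.e-04 -9.e-04 -1.e+00]
```

```bash
echo '[{"sx":-0.0004,"sy":0.0005,"sz":0.004,"finger_gap":0.2},{"sx":-0.0004,"sy":0.0005,"sz":0.008,"finger_gap":0.2},{"sx":-0.0004,"sy":0.0005,"sz":0.012,"finger_gap":0.2},{"sx":-0.0004,"sy":0.0005,"sz":0.0145,"finger_gap":0.2},{"sx":-0.0004,"sy":0.0005,"sz":0.0145,"finger_gap":0.2},{"sx":-0.0004,"sy":0.0005,"sz":0.0145,"finger_gap":0.2}]' > rows.txt && python3 steer.py rows.txt |sed -n 2,6p; python3 go.py .5617 -.0142 .0572 4.6
```

```text
position: [0.5616, -0.0143, 0.0583]
tcp_rot: [[-0.08, 0.997, -0.0], [0.997, 0.08, 0.0], [0.0, -0.0, -1.0]]
force: [1.3, 0.3, -0.3]
opening: 0.339
grasp_force: 30.0
shift [0.0001 0.0001 0.0011] rz -0.01 pos [ 0.5616 -0.0143  0.0583] open 0.339 t 10.3 tilt [ 0.e+00 -2.e-04 -1.e+00]
```

```bash
echo '[{"sz":0.0012,"finger_gap":0.2},{"sz":0.0015,"finger_gap":0.2},{"sz":0.0015,"finger_gap":0.2}]' > rows.txt && python3 steer.py rows.txt |sed -n 2,6p; echo '[{"finger_gap":0.45},{"finger_gap":0.6},{"finger_gap":0.6},{"sz":-0.02,"finger_gap":0.6},{"sz":-0.06,"finger_gap":0.6},{"sz":-0.08,"finger_gap":0.6},{"sz":-0.08,"finger_gap":0.6}]' > rows.txt && python3 steer.py rows.txt |sed -n 2,6p;  python3 go.py .5012 -.2347 .09 9.4
```

```text
position: [0.5616, -0.0143, 0.057]
tcp_rot: [[-0.08, 0.997, 0.0], [0.997, 0.08, -0.0], [-0.0, 0.0, -1.0]]
force: [-0.0, -0.5, 0.2]
opening: 0.345
grasp_force: 30.0
position: [0.564, -0.0147, 0.1401]
tcp_rot: [[-0.08, 0.997, 0.007], [0.997, 0.08, -0.002], [-0.002, 0.007, -1.0]]
force: [-0.0, -1.1, 0.0]
opening: 0.597
grasp_force: 0.0
shift [-0.2141 -0.0805  0.05  ] rz -4.81 pos [ 0.564  -0.0147  0.1401] open 0.597 t 11.3 tilt [-0.0022  0.007  -1.    ]
```

Scaled: -4.8 degrees is -0.0133.

```bash
echo '[{"sx":-0.05,"sy":-0.02,"drz":-0.0056,"finger_gap":0.6},{"sx":-0.1,"sy":-0.04,"drz":-0.0133,"finger_gap":0.6},{"sx":-0.15,"sy":-0.06,"drz":-0.0133,"finger_gap":0.6},{"sx":-0.2,"sy":-0.08,"sz":0.02,"drz":-0.0133,"finger_gap":0.6},{"sx":-0.214,"sy":-0.08,"sz":0.05,"drz":-0.0133,"finger_gap":0.6},{"sx":-0.214,"sy":-0.08,"sz":0.05,"drz":-0.0133,"finger_gap":0.6},{"sx":-0.214,"sy":-0.08,"sz":0.05,"drz":-0.0133,"finger_gap":0.6},{"sx":-0.214,"sy":-0.08,"sz":0.05,"drz":-0.0133,"finger_gap":0.6},{"sx":-0.214,"sy":-0.08,"sz":0.05,"drz":-0.0133,"finger_gap":0.6}]' > rows.txt && python3 steer.py rows.txt |sed -n 2,5p;  python3 go.py .5012 -.2348 .0234 9.4
```

```text
position: [0.4996, -0.2327, 0.0877]
tcp_rot: [[-0.165, 0.986, 0.001], [0.986, 0.165, -0.0], [-0.001, 0.001, -1.0]]
force: [-0.4, -0.0, -0.2]
opening: 0.599
shift [-0.0023  0.0012  0.0644] rz 0.11 pos [ 0.4996 -0.2327  0.0877] open 0.599 t 12.2 tilt [-6.e-04  8.e-04 -1.e+00]
```

```bash
echo '[{"sx":-0.0023,"sy":0.0012,"sz":0.02,"finger_gap":0.6},{"sx":-0.0023,"sy":0.0012,"sz":0.04,"finger_gap":0.6},{"sx":-0.0023,"sy":0.0012,"sz":0.055,"finger_gap":0.6},{"sx":-0.0023,"sy":0.0012,"sz":0.06,"finger_gap":0.6},{"sx":-0.0023,"sy":0.0012,"sz":0.06,"finger_gap":0.6},{"sx":-0.0023,"sy":0.0012,"sz":0.06,"finger_gap":0.6}]' > rows.txt && python3 steer.py rows.txt |sed -n 2,5p;  python3 go.py .5012 -.2348 .0234 9.4
```

```text
position: [0.5013, -0.2359, 0.0279]
tcp_rot: [[-0.164, 0.986, 0.001], [0.986, 0.164, -0.001], [-0.001, 0.001, -1.0]]
force: [-0.3, -0.4, -0.5]
opening: 0.6
shift [0.0011 0.0001 0.0045] rz 0.05 pos [ 0.5013 -0.2359  0.0279] open 0.6 t 12.8 tilt [-0.0012  0.0012 -1.    ]
```

```bash
echo '[{"sx":0.0008,"sz":0.0042,"finger_gap":0.6},{"sx":0.0008,"sz":0.0042,"finger_gap":0.6},{"sx":0.0008,"sz":0.0042,"finger_gap":0.6}]' > rows.txt && python3 steer.py rows.txt |sed -n 2p;  python3 go.py .5012 -.2348 .0236 9.4
```

```text
position: [0.5005, -0.2353, 0.023]
shift [ 0.0004  0.0008 -0.0006] rz -0.01 pos [ 0.5005 -0.2353  0.023 ] open 0.597 t 13.1 tilt [-3.e-04  3.e-04 -1.e+00]
```

```bash
echo '[{"sx":0.0003,"sy":0.0005,"sz":-0.0004,"finger_gap":0.4},{"sx":0.0003,"sy":0.0005,"sz":-0.0004,"finger_gap":0.2},{"sx":0.0003,"sy":0.0005,"sz":-0.0004,"finger_gap":0.2},{"sx":0.0003,"sy":0.0005,"sz":-0.0004,"finger_gap":0.2},{"sx":0.0003,"sy":0.0005,"sz":-0.0004,"finger_gap":0.2},{"sx":0.0003,"sy":0.0005,"sz":-0.0004,"finger_gap":0.2}]' > rows.txt && python3 steer.py rows.txt |sed -n '2p;4,6p';  python3 go.py .5012 -.2348 .0236 9.4
echo '[{"sz":-0.02,"finger_gap":0.2},{"sz":-0.05,"finger_gap":0.2},{"sz":-0.09,"finger_gap":0.2},{"sz":-0.11,"finger_gap":0.2},{"sz":-0.11,"finger_gap":0.2}]' > rows.txt && python3 steer.py rows.txt |sed -n '2p;4,6p'; python3 go.py .562 -.04 .133 4.6
```

```text
position: [0.501, -0.235, 0.0232]
force: [0.3, 0.4, 0.3]
opening: 0.341
grasp_force: 30.0
shift [ 0.0002  0.0002 -0.0004] rz -0.01 pos [ 0.501  -0.235   0.0232] open 0.341 t 13.7 tilt [-3.e-04  3.e-04 -1.e+00]
position: [0.5026, -0.2362, 0.1361]
force: [0.3, -0.5, -0.4]
opening: 0.34
grasp_force: 30.0
shift [0.1838 0.0906 0.0027] rz 4.8 pos [ 0.5026 -0.2362  0.1361] open 0.34 t 14.2 tilt [-0.005   0.0047 -1.    ]
```

Scaled: 4.8 degrees is 0.0133.

```bash
echo '[{"sx":0.04,"sy":0.02,"drz":0.0056,"finger_gap":0.2},{"sx":0.08,"sy":0.05,"drz":0.0133,"finger_gap":0.2},{"sx":0.12,"sy":0.08,"drz":0.0133,"finger_gap":0.2},{"sx":0.16,"sy":0.09,"drz":0.0133,"finger_gap":0.2},{"sx":0.184,"sy":0.09,"drz":0.0133,"finger_gap":0.2},{"sx":0.184,"sy":0.09,"drz":0.0133,"finger_gap":0.2},{"sx":0.184,"sy":0.09,"drz":0.0133,"finger_gap":0.2},{"sx":0.184,"sy":0.09,"drz":0.0133,"finger_gap":0.2}]' > rows.txt && python3 steer.py rows.txt |head -2; python3 snap.py h3
python3 -c "
import cv2,numpy as np
a=cv2.imread('pics/h3.png')[20:290,220:440]
cv2.imwrite('pics/z3.png',cv2.resize(a,None,fx=2,fy=2,interpolation=cv2.INTER_CUBIC))"; python3 go.py .5593 .0157 .085 4.6
```

```text
time_s: 15.0
position: [0.5596, -0.0398, 0.1325]
shift [0.0556 0.004  0.0477] rz -0.1 pos [ 0.5597 -0.0401  0.1327] open 0.341 t 15.05 tilt [-2.e-04 -3.e-04 -1.e+00]
```

View pics/z3.png

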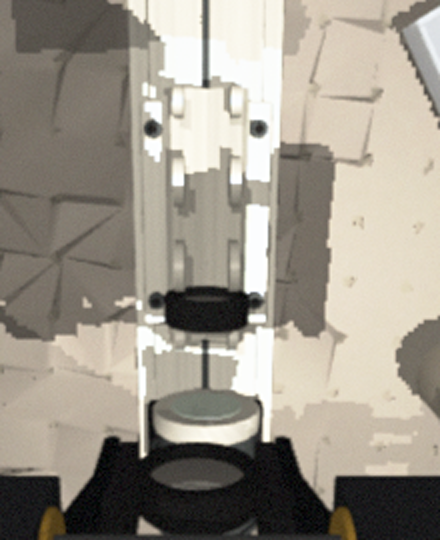

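The first cell stands seated in the −30 slot, at crop (207,310) between its lugs. Now the middle slot.

```bash
echo '[{"sx":0.03,"sy":0.004,"sz":0.01,"finger_gap":0.2},{"sx":0.0556,"sy":0.004,"sz":0.03,"finger_gap":0.2},{"sx":0.0556,"sy":0.004,"sz":0.0477,"finger_gap":0.2},{"sx":0.0556,"sy":0.004,"sz":0.0477,"finger_gap":0.2},{"sx":0.0556,"sy":0.004,"sz":0.0477,"finger_gap":0.2},{"sx":0.0556,"sy":0.004,"sz":0.0477,"finger_gap":0.2},{"sx":0.0556,"sy":0.004,"sz":0.0477,"finger_gap":0.2}]' > rows.txt && python3 steer.py rows.txt |sed -n '2p;4p'; python3 go.py .5593 .0157 .0725 4.6
```

```text
position: [0.5601, 0.0161, 0.0864]
force: [0.1, -0.0, -0.2]
shift [-0.0004 -0.0008  0.0139] rz -0.08 pos [0.5601 0.0161 0.0864] open 0.34 t 15.75 tilt [-6.0e-04  2.1e-03 -1.0e+00]
```

```bash
echo '[{"sx":-0.0003,"sy":-0.0005,"sz":0.006,"finger_gap":0.2},{"sx":-0.0003,"sy":-0.0005,"sz":0.013,"finger_gap":0.2},{"sx":-0.0003,"sy":-0.0005,"sz":0.013,"finger_gap":0.2},{"sx":-0.0003,"sy":-0.0005,"sz":0.013,"finger_gap":0.2}]' > rows.txt && python3 steer.py rows.txt |sed -n '2p;4p'; python3 go.py .5593 .0157 .058 4.6
```

```text
position: [0.5583, 0.0168, 0.072]
force: [-0.1, 0.2, 0.2]
shift [-0.0012  0.0009  0.014 ] rz -0.01 pos [0.5583 0.0168 0.072 ] open 0.342 t 16.15 tilt [ 3.e-04 -1.e-03 -1.e+00]
```

```bash
echo '[{"sx":-0.001,"sy":0.0007,"sz":0.003,"finger_gap":0.2},{"sx":-0.001,"sy":0.0007,"sz":0.007,"finger_gap":0.2},{"sx":-0.001,"sy":0.0007,"sz":0.011,"finger_gap":0.2},{"sx":-0.001,"sy":0.0007,"sz":0.0135,"finger_gap":0.2},{"sx":-0.001,"sy":0.0007,"sz":0.0135,"finger_gap":0.2},{"sx":-0.001,"sy":0.0007,"sz":0.0135,"finger_gap":0.2}]' > rows.txt && python3 steer.py rows.txt |sed -n '2p;4p'; python3 go.py .5593 .0157 .0567 4.6
```

```text
position: [0.5594, 0.0158, 0.0588]
force: [0.5, 0.6, 0.4]
shift [-0.0001 -0.0001  0.0021] rz -0.01 pos [0.5594 0.0158 0.0588] open 0.338 t 16.75 tilt [ 1.e-04 -2.e-04 -1.e+00]
```

```bash
echo '[{"sz":0.001,"finger_gap":0.2},{"sz":0.002,"finger_gap":0.2},{"sz":0.002,"finger_gap":0.2}]' > rows.txt && python3 steer.py rows.txt |sed -n '2p;4p'; echo '[{"finger_gap":0.45},{"finger_gap":0.6},{"finger_gap":0.6},{"sz":-0.02,"finger_gap":0.6},{"sz":-0.06,"finger_gap":0.6},{"sz":-0.1,"finger_gap":0.5},{"sx":-0.02,"sz":-0.14,"finger_gap":0.45},{"sx":-0.02,"sz":-0.14,"finger_gap":0.45},{"sx":-0.02,"sz":-0.14,"finger_gap":0.45},{"sx":-0.02,"sz":-0.14,"finger_gap":0.45}]' > rows.txt && python3 steer.py rows.txt |sed -n 2p; python3 snap.py t1
echo '[{"sx":-0.04,"finger_gap":0.45},{"sx":-0.06,"finger_gap":0.45},{"sx":-0.06,"finger_gap":0.45},{"sx":-0.06,"finger_gap":0.45},{"sx":-0.06,"finger_gap":0.45}]' > rows.txt && python3 steer.py rows.txt |sed -n 2p; python3 snap.py t2
python3 -c "
import cv2,numpy as np
a=cv2.imread('pics/t1.png')[0:260,240:440];b=cv2.imread('pics/t2.png')[0:260,240:440]
f=lambda i:cv2.resize(i,None,fx=2,fy=2,interpolation=cv2.INTER_CUBIC)
cv2.imwrite('pics/z4.png',np.hstack([f(a),f(b)]))"
```

```text
position: [0.5594, 0.0158, 0.0569]
force: [0.8, 0.2, -0.4]
position: [0.5598, -0.0038, 0.1958]
position: [0.565, -0.0628, 0.196]
```

View pics/z4.png

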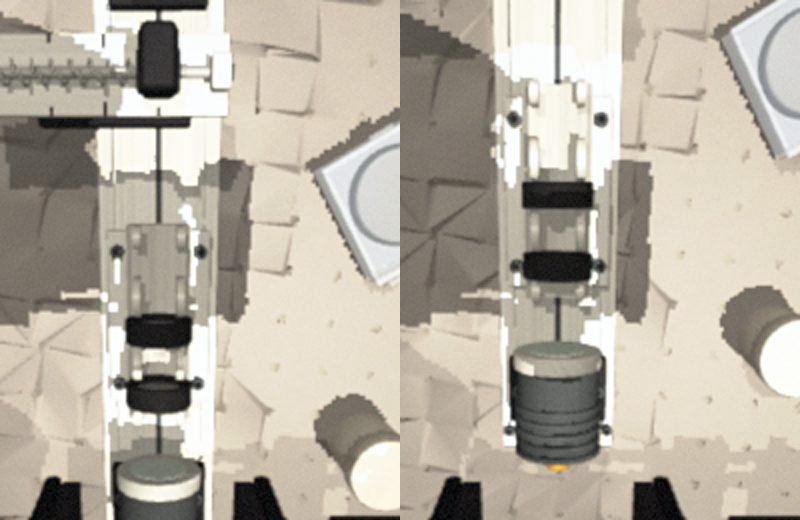

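Both cells stand level in their slots (right panel (558,193) and (558,267)). The tab in t1 is at about pixel (319,30). I'll take a second tab view from further along.

```bash
echo '[{"sx":0.05,"finger_gap":0.45},{"sx":0.1,"finger_gap":0.45},{"sx":0.13,"finger_gap":0.45},{"sx":0.13,"finger_gap":0.45},{"sx":0.13,"finger_gap":0.45},{"sx":0.13,"finger_gap":0.45}]' > rows.txt && python3 steer.py rows.txt |sed -n 2p; python3 snap.py t3
python3 - <<'E'
from h import *
L=lambda n:np.load(f"pics/{n}.npz")
def blob(n,u,v,th=50,r=40):
    D=L(n);g=D["im"].max(2);m=(g<th).astype(np.uint8)
    m[:max(v-r,0)]=0;m[v+r:]=0;m=cv2.morphologyEx(m,cv2.MORPH_OPEN,np.ones((5,5)))
    _,Lb,S,C=cv2.connectedComponentsWithStats(m);l=Lb[v,u]
    r=cv2.minAreaRect(cv2.findContours((Lb==l).astype(np.uint8),0,1)[0][0])
    print(n,l,S[l],C[l].round(1),np.round(r[0],1),np.round(r[1],1),round(r[2],1));return D["K"],D["W"],S[l],C[l]
for a,b in[((319,165),(319,96)),((319,197),(319,133))]:
    A=blob("t1",*a,r=16);B=blob("t2",*b,r=16);print(tri([(A[0],A[1],*A[3]),(B[0],B[1],*B[3])])[0].round(4))
A=blob("t1",319,30);o=onplane(A[0],A[1],319,30,.11);C=L("t3");u,v=proj(C["K"],C["W"],o).round().astype(int);print(u,v)
B=blob("t3",u,v)
for f in[(1,.0),(0,0)]:pass
ce=lambda S:(S[0]+(S[2]-1)/2,S[1]+(S[3]-1)/2)
print(tri([(A[0],A[1],*ce(A[2])),(B[0],B[1],*ce(B[2]))]))
for n,X in(("t1",A),("t3",B)):
    S=X[2]
    for e in [(S[0]-.5,ce(S)[1]),(S[0]+S[2]-.5,ce(S)[1]),(ce(S)[0],S[1]-.5),(ce(S)[0],S[1]+S[3]-.5)]: print(n,e,onplane(X[0],X[1],*e,.1215).round(4),onplane(X[0],X[1],*e,.0935).round(4))
th=np.radians(4.6);print("expected aperture",np.array([.5593,.0157])+.102*np.array([-np.sin(th),np.cos(th)]))
E
```

```text
position: [0.5556, 0.0653, 0.197]
t1 1 [303 159  32  15 410] [318.8 165.9] [318.5 166. ] [14. 31.] 90.0
t2 1 [302  91  34  13 397] [318.   97.6] [318.5  97. ] [12. 33.] 90.0
[0.5591 0.0155 0.0538]
t1 0 [     0      0    640    400 255732] [319.5 199.5] [319.5 199.5] [399. 639.] 90.0
t2 1 [302 126  33  15 462] [318.1 132.7] [318. 133.] [14. 32.] 90.0
[ 0.5617 -0.0129  0.0647]
t1 0 [     0      0    640    400 255692] [319.6 199.7] [319.5 199.5] [399. 639.] 90.0
317 136
t3 1 [308 122  19  30 518] [316.7 136.2] [317.  136.5] [29. 18.] 90.0
(array([0.54667704, 0.18778432, 0.7241803 ]), [np.float64(0.0011879762368065543), np.float64(0.0011879762368060735)])
t1 (np.float64(-0.5), np.float64(199.5)) [ 0.3287 -0.0142  0.1215] [ 0.302  -0.0249  0.0935]
t1 (np.float64(639.5), np.float64(199.5)) [0.7912 0.0229 0.1215] [0.8191 0.0166 0.0935]
t1 (np.float64(319.5), np.float64(-0.5)) [0.5503 0.1325 0.1215] [0.5498 0.1391 0.0935]
t1 (np.float64(319.5), np.float64(399.5)) [ 0.5754 -0.1798  0.1215] [ 0.5779 -0.21    0.0935]
t3 (np.float64(307.5), np.float64(136.5)) [0.5448 0.1176 0.1215] [0.5442 0.1143 0.0935]
t3 (np.float64(326.5), np.float64(136.5)) [0.5578 0.1186 0.1215] [0.5588 0.1155 0.0935]
t3 (np.float64(317.0), np.float64(121.5)) [0.5505 0.1282 0.1215] [0.5506 0.1261 0.0935]
t3 (np.float64(317.0), np.float64(151.5)) [0.5521 0.1078 0.1215] [0.5524 0.1033 0.0935]
expected aperture [0.55111971 0.11737145]
```

```bash
python3 - <<'E'
from h import *
L=lambda n:np.load(f"pics/{n}.npz")
def bl(n,u,v,rx,ry,th):
    D=L(n);g=D["im"].max(2);y0=max(v-ry,0);w=(g[y0:v+ry,u-rx:u+rx]<th).astype(np.uint8)
    w=cv2.morphologyEx(w,cv2.MORPH_OPEN,np.ones((5,5)));_,Lb,S,C=cv2.connectedComponentsWithStats(w);l=S[1:,4].argmax()+1
    s=S[l];print(n,s[0]+u-rx,s[1]+y0,s[2:]);return D["K"],D["W"],u-rx+s[0]+(s[2]-1)/2,y0+s[1],y0+s[1]+s[3]-1
a=bl("t1",319,30,20,24,70);b=bl("t3",317,136,20,20,70)
print("tab far edge (top)",tri([a[:4],b[:4]]))
a=bl("t1",319,197,22,14,70);b=bl("t2",319,133,22,14,70)
print("cell",tri([(*a[:3],(a[3]+a[4])/2),(*b[:3],(b[3]+b[4])/2)]))
E
python3 go.py .551 .1178 .145 4.6
```

```text
t1 308 11 [ 21  38 733]
t3 307 121 [ 20  31 558]
tab far edge (top) (array([0.54996457, 0.12788659, 0.11315948]), [np.float64(0.00020951094022037822), np.float64(0.00020951094022022442)])
t1 304 191 [ 31  15 398]
t2 302 126 [ 34  15 483]
cell (array([ 0.56174864, -0.01404867,  0.05613598]), [np.float64(4.035616296807302e-05), np.float64(4.035616296805545e-05)])
shift [ 0.0531 -0.0005  0.052 ] rz -0.05 pos [0.5557 0.0649 0.197 ] open 0.449 t 19.3 tilt [-3.e-04  2.e-04 -1.e+00]
```

```bash
echo '[{"sx":0.03,"finger_gap":0.45},{"sx":0.0531,"sy":-0.0005,"sz":0.02,"finger_gap":0.45},{"sx":0.0531,"sy":-0.0005,"sz":0.05,"finger_gap":0.45},{"sx":0.0531,"sy":-0.0005,"sz":0.05,"finger_gap":0.45},{"sx":0.0531,"sy":-0.0005,"sz":0.05,"finger_gap":0.45},{"sx":0.0531,"sy":-0.0005,"sz":0.05,"finger_gap":0.45}]' > rows.txt && python3 steer.py rows.txt |sed -n '2p;4p'; python3 go.py .551 .1178 .0985 4.6
```

```text
position: [0.552, 0.1176, 0.1481]
force: [0.5, 0.6, 0.7]
shift [ 0.0003 -0.0011  0.0496] rz -0.1 pos [0.552  0.1176 0.1481] open 0.452 t 19.9 tilt [-3.0e-04  2.4e-03 -1.0e+00]
```

```bash
echo '[{"sy":-0.0005,"sz":0.02,"finger_gap":0.45},{"sy":-0.0005,"sz":0.035,"finger_gap":0.45},{"sy":-0.0005,"sz":0.046,"finger_gap":0.45},{"sy":-0.0005,"sz":0.046,"finger_gap":0.45},{"sy":-0.0005,"sz":0.046,"finger_gap":0.45},{"sy":-0.0005,"sz":0.046,"finger_gap":0.45}]' > rows.txt && python3 steer.py rows.txt |sed -n '2p;4p'; python3 go.py .551 .1178 .099 4.6
```

```text
position: [0.551, 0.1184, 0.1019]
force: [0.2, -0.3, 0.5]
shift [-0.0006 -0.0001  0.0029] rz -0.02 pos [0.551  0.1184 0.1019] open 0.45 t 20.5 tilt [-1.0e-04  1.9e-03 -1.0e+00]
```

```bash
echo '[{"sz":0.002,"finger_gap":0.3},{"sz":0.002,"finger_gap":0.1},{"sz":0.002,"finger_gap":0},{"sz":0.002,"finger_gap":0},{"sz":0.002,"finger_gap":0},{"sz":0.002,"finger_gap":0},{"sz":0.002,"finger_gap":0}]' > rows.txt && python3 steer.py rows.txt |sed -n '2p;4,6p'; python3 snap.py u0; python3 go.py .551 .1178 .099 4.6
```

```text
position: [0.5502, 0.1185, 0.0991]
force: [-0.5, 0.1, 0.6]
opening: 0.136
grasp_force: 30.0
shift [-0.0008  0.0008  0.    ] rz -0.01 pos [0.5502 0.1185 0.099 ] open 0.134 t 21.25 tilt [ 0. -0. -1.]
```

```bash
echo '[{"sy":-0.004,"finger_gap":0},{"sy":-0.008,"finger_gap":0},{"sy":-0.012,"finger_gap":0},{"sy":-0.016,"finger_gap":0},{"sy":-0.02,"finger_gap":0},{"sy":-0.02,"finger_gap":0},{"sy":-0.02,"finger_gap":0},{"sy":-0.02,"finger_gap":0},{"sy":-0.02,"finger_gap":0}]' > rows.txt && python3 steer.py rows.txt |sed -n '2p;4,6p'; python3 go.py .5303 .1169 .099 4.6
```

```text
position: [0.5329, 0.1171, 0.0991]
force: [6.5, 1.1, -5.4]
opening: 0.136
grasp_force: 30.0
shift [ 0.     -0.0026  0.0001] rz -0.03 pos [0.5329 0.1171 0.0991] open 0.136 t 22.15 tilt [ 1.0e-04  5.9e-03 -1.0e+00]
```

```bash
echo '[{"sy":-0.0015,"finger_gap":0},{"sy":-0.0028,"finger_gap":0},{"sy":-0.0028,"finger_gap":0},{"sy":-0.0028,"finger_gap":0},{"sy":-0.0028,"finger_gap":0}]' > rows.txt && python3 steer.py rows.txt |sed -n '2p;4,6p'; python3 go.py .5303 .1169 .099 4.6;python3 snap.py u1
python3 -c "
import cv2,numpy as np
a=cv2.imread('pics/u0.png')[60:360,200:440];b=cv2.imread('pics/u1.png')[60:360,200:440]
f=lambda i:cv2.resize(i,None,fx=1.66,fy=2,interpolation=cv2.INTER_CUBIC)
cv2.imwrite('pics/z5.png',np.hstack([f(a),f(b)]))"
```

```text
position: [0.5305, 0.1169, 0.0991]
force: [7.6, 1.6, -5.6]
opening: 0.138
grasp_force: 30.0
shift [ 0.     -0.0002  0.0001] rz -0.04 pos [0.5305 0.1169 0.0991] open 0.138 t 22.65 tilt [ 1.0e-04  6.6e-03 -1.0e+00]
```

View pics/z5.png

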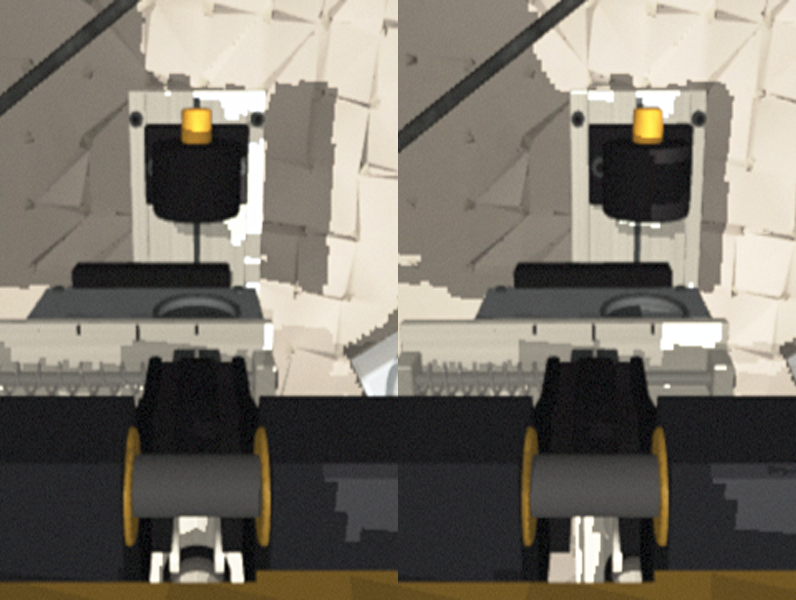

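The left panel (shut) shows the carriage at x≈196, in line with the right engraved mark at 196. The right panel (now) shows it at x≈594, in line with the half mark at 593. The TCP has travelled 19.8 mm and the spring force reads about 8 N, so I'm handing in.

```bash
python3 -c "
from rig import bot, camrig
s=bot.read_state();print(s['position'],s['grasp_force'],s['time_s']);print(bot.hand_in())"
```

```text
[0.5304758  0.11687233 0.09909153] 29.998637515527662 22.7
the job is handed in; nothing more can be done
None
```

Two filter cells are seated in the holder (its middle and −30 mm slots), the other two were left in the rack, and the shutter is held at half travel by its tab (19.8 mm measured, carriage on the half mark); the job was handed in at 22.7 s.

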